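# Load the two-deck sintering stack

### The arm

A 6-joint arm with a two-finger parallel gripper is mounted at the origin on a cart in front of the work surface, level with it; the furniture and walls round the work are solid. World frame = base frame: x ahead of the robot, y to its left, z up, the work surface at z = 0. Lengths are in m, angles in degrees, forces in N, time in s.
With the tool pointing down it reaches from about 0.25 to 0.725 m from the base axis. Payload 9.7 kg.
Tool frame: the origin (TCP) lies between the finger pads; the fingertips stand 25 mm ahead of it and the grasp point (between the pads) lies 6 mm ahead of it; z points along the fingers, y is the line along which they close (so a half turn about z gives the same grasp; the last joint's range is limited). The gripper opens to 85 mm and grips with 20 to 120 N. Pads are 22 mm wide; open, the fingers measure 114 mm over their backs; the gripper's body (76 mm by 85 mm) begins 54 mm behind the grasp point. The pads swing forward as they close: fully open they stand 13 mm farther back than shut.
Start: joints at [-73.167, 4.979, 10.078, 95.1, 0, 90], TCP at [0.159, -0.526, 0.256] pointing down, gripper open.
Joint ranges: [-179.16, 179.16], [-48.56, 103.87], [-65.8, 70.77], [-126.05, 130.52], [-82.76, 87.17], [-180, 180]. Speed limits (degrees/s): [127.2, 127.2, 147.25, 180, 180, 180].

### API

Orientations are given as [roll, pitch, yaw] about the fixed x, y, z axes, in that order (R = Rz(yaw) Ry(pitch) Rx(roll)).
In Python, from workcell import bot gives the robot as it stands.
- The arm moves only by the shell command python3 drive.py 'ROWS' [FORCE]. ROWS is rows parted by semicolons, their numbers by spaces, 1 to 5 of them, each of 5 numbers: dx, dy, dz in m, then a turn about the tool's z in degrees, then the finger opening in m; each row is the pose to reach, as a shift and turn from the pose commanded when the command began, along the tool's axes at that moment; what a row does not reach only later rows make up. A row lasts 1/12 s, in which the tool goes at most 0.0417 m and 7.16 degrees, less where a joint would pass 70% of its speed; a pose out of reach is approached as far as the arm can. The fingers move at their own pace and stop on an object; FORCE is the grip in N (left out, the last holds). Time passes only in rows, so rows that do not move let the fingers close. It prints the time, the measured TCP pose, the force, the opening and the grip force at its end.
- bot.get_obs(): the state, without advancing time (a new reading comes with each control period).
- bot.camera(name): name is "scene" or "top" or "wrist"; returns the picture (420x560x3 uint8, blue, green, red); there is no depth.
- bot.camera_info(name): a dict with "mtx" (3x3 intrinsics, pixels), "extrinsics" (4x4, takes a point from camera to world coordinates). Camera axes: x right, y down, z forward; pixel columns grow to the right and rows downward; lengths in m; the calibration is good to about 2 mm. A picture is of the moment at which its call begins: read the wrist's pose just before it. camera_info takes no time and is no camera call; for the wrist camera it gives the pose at the moment of the call.
- bot.job_done(): hands the job in; it is judged then, once.
The state is a dict: "time": time; "q": joint angles; "qd": joint speeds; "joint_efforts": joint torques, N m; "ee_pos": TCP position; "tcp_rot": TCP orientation; "wrist_force": force on the tool from outside, world axes, zero at the start; "torque": the same for the moment, N m; "opening": finger opening in m; "grasp_force": force on a finger pad.
Only numpy, scipy, OpenCV 4.12 (cv2) and the standard library are available. Lean on these libraries where they do the work, as an engineer would, in place of code of your own. Each camera call takes 0.05 s, during which the arm holds its last target. There are 200 camera calls.

### The job

Load the sintering stack for the furnace: lay the three-tooth bridge lengthwise in the middle of the brown lower deck and seat the loose cream deck fully on that deck's four posts. On the cream deck stand the single molar crown in the left half and the joined pair of incisor crowns in the right half as seen from the robot, each about midway between the middle of the deck and its end and both chewing or cutting side up, and close the stack by seating the cover with the knob fully on the upper posts. Leave the small bottle, the white jar and the plaster jaw where they are.

Things in the scene. Friction and masses are not known exactly. Their poses are not given: they have to be found in the camera images.
- lower_deck: Brown kiln deck, fixed on the worktop: plate 60 (x) x 136 (y) x 8 mm on 8 mm feet, top face at z 16 mm. Four round posts, 12 mm wide, at x +-19, y +-57 mm, rise to shoulders at z 40, each with a tapered pip 7 mm higher, 9 mm wide at its root, 3 at its tip. Origin: centre of the underside, z up; +y is its left end seen from the robot. Seated origins above this one: cream deck 40 mm, cover 80 mm.
- upper_deck: Loose cream deck with four posts, 0.14 to 0.23 kg, sizes and origin as the brown deck. Sockets 12 mm square, 8 mm deep under its corner feet take the pips: lowered within 4 mm of true it drops home, with 1.5 mm of play. Same after a half turn. Grip it across its 60 mm width at the middle of the long sides, on the plate's edge, 8 to 16 mm above its underside; the posts stand clear of there.
- cover: Loose cream cover, 0.13 to 0.2 kg: the same 60 (x) x 136 (y) x 8 mm plate on the same socketed feet, without posts, with a round knob at its centre to grip, 17 mm wide, 16 to 32 mm above the underside. Origin: centre of the underside, z up. Same after a half turn. Seats on the cream deck's pips as that deck does on the brown one's.
- bridge: Milled white bridge of three back teeth in one piece, 39 mm long (its y), 12.5 mm wide (its x), 12.5 mm high, 20 g; it stands on its flat underside with the chewing faces up. Origin: centre of the underside, z up. Take it across its 12.5 mm width at the middle.
- molar_crown: Milled white crown of a back tooth, squat and nearly square with four cusps on top: 14 mm (its x) by 15 mm (its y), 12.5 mm high, 12 g; stands on its flat underside. Origin: centre of the underside, z up.
- incisor_pair: Milled white pair of front-tooth crowns joined side by side, rising to a thin cutting edge along its y: 22 mm long (its y), 9 mm wide (its x) at the foot, 14.5 mm high, 14 g; stands on its flat underside. Its long faces lean together above 7 mm; its ends, 22 mm apart, are upright: take it by the ends, across y. Origin: centre of the underside, z up.
- amber_bottle: Bystander: small clear bottle with a black cap and a red-banded label, 33 mm in diameter, 64 mm high, loose. Origin: centre of the underside.
- bead_jar: Bystander: round white lidded jar, 50 mm in diameter, 41 mm high, loose. Origin: centre of the underside.
- plaster_model: Bystander: cream plaster model of a jaw, 48 x 61 x 24 mm, loose. Origin: centre of the underside.

How it is judged (in metres and radians):
At the end, for the whole second after the job is handed in: Bridge upright and lengthwise (0.3 rad) on the brown plate, within 15 mm of its middle; cream deck seated on its posts (6 mm, level); on it, upright, molar crown 10-46 mm left and incisor pair 10-46 mm right of the middle; cover seated on top (9 mm, level); all at rest, bystanders moved < 20 mm (x of bridge in the frame of lower_deck between -0.015 and 0.015 m and y of bridge in the frame of lower_deck between -0.017 and 0.017 m and z of bridge in the frame of lower_deck between 0.013 and 0.02 m and angle between each of bridge, molar_crown, incisor_pair's own z axis and vertical below 0.12 rad and angle between the y axis of bridge and the y axis of lower_deck, either way round below 0.3 rad and linear speed of each of bridge, upper_deck, molar_crown, incisor_pair, cover below 0.02 m/s and angular speed of each of bridge, upper_deck, molar_crown, incisor_pair, cover below 0.3 rad/s and x of upper_deck in the frame of lower_deck between -0.006 and 0.006 m and y of upper_deck in the frame of lower_deck between -0.006 and 0.006 m and z of upper_deck in the frame of lower_deck between 0.0375 and 0.0425 m and angle between upper_deck's own z axis and vertical below 0.05 rad and angle between the y axis of upper_deck and the y axis of lower_deck, either way round below 0.08 rad and x of molar_crown in the frame of lower_deck between -0.02 and 0.02 m and y of molar_crown in the frame of lower_deck between 0.01 and 0.046 m and z of molar_crown in the frame of lower_deck between 0.052 and 0.061 m and x of incisor_pair in the frame of lower_deck between -0.02 and 0.02 m and y of incisor_pair in the frame of lower_deck between -0.046 and -0.01 m and z of incisor_pair in the frame of lower_deck between 0.052 and 0.061 m and x of cover in the frame of lower_deck between -0.009 and 0.009 m and y of cover in the frame of lower_deck between -0.009 and 0.009 m and z of cover in the frame of lower_deck between 0.0765 and 0.0835 m and angle between cover's own z axis and vertical below 0.06 rad and angle between the y axis of cover and the y axis of lower_deck, either way round below 0.1 rad); the robot touches nothing.
It fails at once if the amber bottle is moved more than 20 mm (distance of amber_bottle from where it was at the start of the episode above 0.02 m).
It fails at once if the white jar is moved more than 20 mm (distance of bead_jar from where it was at the start of the episode above 0.02 m).
It fails at once if the plaster jaw model is moved more than 20 mm (distance of plaster_model from where it was at the start of the episode above 0.02 m).
It also fails if it takes over 115 s, if anything falls off the work surface, if the arm or the gripper's body presses on something with over 40 N, if the wrist force passes 120 N, or if a joint passes its speed limit or range.

## Working session

There is one attempt and no reset: what is moved stays moved. The work goes in short steps, Python scripts to look and compute and a shell command to move; the robot and the scene stay as the last step left them, time stands still between calls to the robot, and variables do not carry over. Pictures are saved under pics/ and viewed, at most 14 in all, crops included, and the job is handed in when it is done.

```bash
ls; mkdir -p pics
python3 - <<'E'
from workcell import bot
import cv2
for n in("top","scene"):
    im=bot.camera(n);cv2.imwrite(f"pics/{n}0.png",cv2.resize(im,(800,600),interpolation=cv2.INTER_CUBIC))
    print(n,bot.camera_info(n))
o=bot.get_obs();print(o)
E
```

```text
drive.py
pics
workcell.py
top {'mtx': array([[475.79723625,   0.        , 276.04320465],
       [  0.        , 475.79723625, 210.1224696 ],
       [  0.        ,   0.        ,   1.        ]]), 'extrinsics': array([[-1.69724734e-02, -9.77874706e-01,  2.08501787e-01,
         4.04792999e-01],
       [-9.99855910e-01,  1.65355506e-02, -3.83848557e-03,
        -1.80544030e-01],
       [ 3.05866089e-04, -2.08536893e-01, -9.78014453e-01,
         1.17927682e+00],
       [ 0.00000000e+00,  0.00000000e+00,  0.00000000e+00,
         1.00000000e+00]])}
scene {'mtx': array([[419.42178778,   0.        , 277.24707245],
       [  0.        , 419.42178778, 211.18988087],
       [  0.        ,   0.        ,   1.        ]]), 'extrinsics': array([[-0.91098961, -0.255804  ,  0.32351544,  0.30862298],
       [-0.41242378,  0.56908085, -0.71137446,  0.54134965],
       [-0.00213401, -0.7814802 , -0.62392639,  0.68016027],
       [ 0.        ,  0.        ,  0.        ,  1.        ]])}
{'time': 0.1, 'q': array([-7.31671978e+01,  5.00807838e+00,  1.00413884e+01,  9.50985265e+01,
        5.23736655e-04,  8.99999400e+01]), 'qd': array([-0.00956023, -0.11521394,  0.07124533, -0.05192296,  0.09721062,
       -0.04211152]), 'joint_efforts': array([-9.64844694e-04, -5.21562302e+01,  4.65653658e+01,  1.60133449e-02,
       -5.33555817e-05,  1.09775007e-05]), 'ee_pos': array([ 0.15922633, -0.52628572,  0.25567414]), 'tcp_rot': array([-1.79934783e+02, -5.23804595e-04,  1.68328616e+01]), 'wrist_force': array([-0.90236295,  0.29083646,  0.4244101 ]), 'torque': array([-0.03264701, -0.00089744, -0.0578329 ]), 'grasp_force': 0.0, 'opening': 0.08535261752455707}
```

View pics/top0.png

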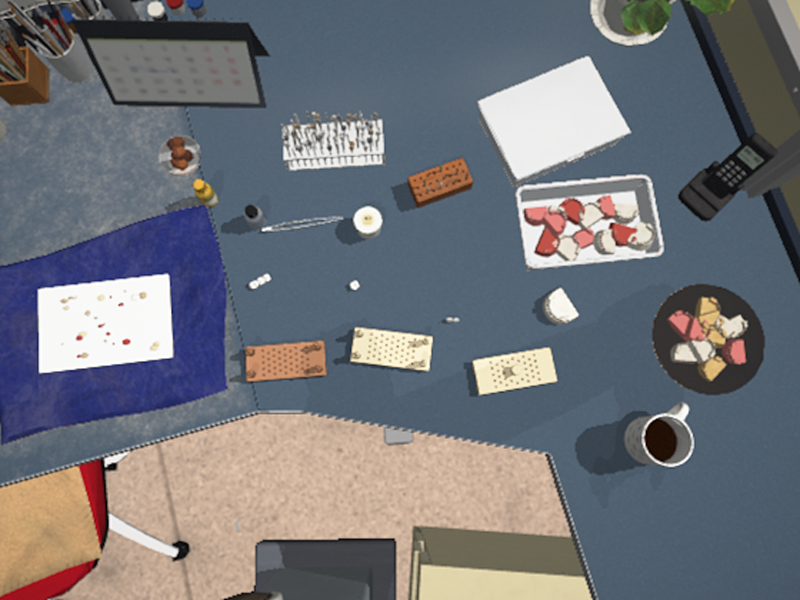

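View pics/scene0.png

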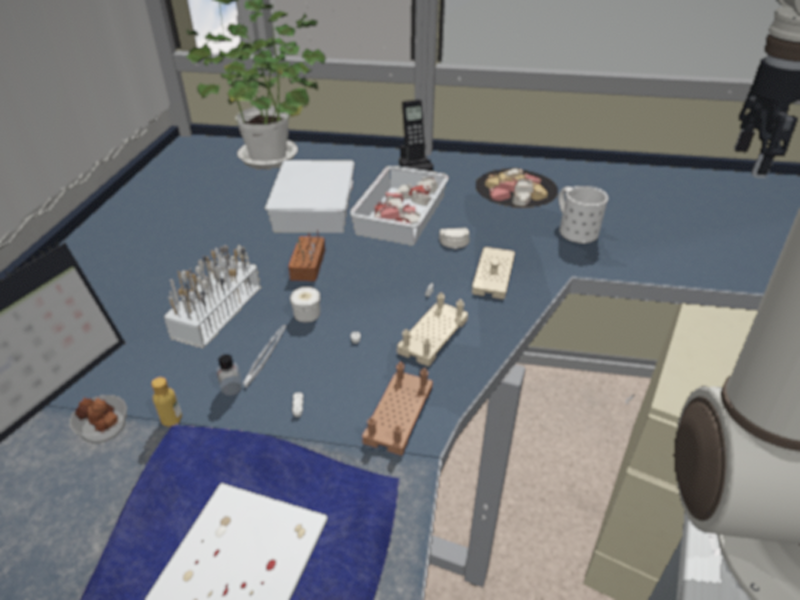

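The top view (800 px scale) shows the brown deck at (285,361), cream deck (391,350), cover (515,371), bridge (260,281), molar (353,286), incisor pair (452,320), bottle (252,213), jar (367,221) and jaw (560,306). The scene view agrees with this. I'll enlarge the top view next.

```bash
cat > h.py <<'E'
from workcell import bot
import cv2, numpy as np
from scipy.spatial.transform import Rotation as R
def px2w(info,uv,z):
    K,E=info["mtx"],info["extrinsics"]
    uv=np.atleast_2d(np.array(uv,float)); d=(np.c_[uv,np.ones(len(uv))]@np.linalg.inv(K).T)@E[:3,:3].T
    return E[:3,3]+d*((z-E[2,3])/d[:,2])[:,None]
def w2px(info,P):
    K,E=info["mtx"],info["extrinsics"]
    c=(np.atleast_2d(P)-E[:3,3])@E[:3,:3]; p=c@K.T
    return p[:,:2]/p[:,2:]
def crop(im,x0,y0,x1,y1,s,name):
    cv2.imwrite("pics/"+name,cv2.resize(im[y0:y1,x0:x1],None,fx=s,fy=s,interpolation=cv2.INTER_CUBIC))
def go(x,y,z,yaw):
    """rows needed: tool-axes shift to world TCP target; tool down with given yaw of tool"""
    o=bot.get_obs(); Rm=R.from_euler('xyz',o["tcp_rot"],degrees=True)
    d=Rm.inv().apply(np.array([x,y,z])-o["ee_pos"])
    t=-(yaw-o["tcp_rot"][2]); t=(t+90)%180-90
    print("t",round(o["time"],2),"shift",d.round(4),"turn",round(t,1),"now",o["ee_pos"].round(4),o["tcp_rot"].round(2),"q6",o["q"][5].round(1))
E
python3 - <<'E'
from h import *
im=bot.camera("top");crop(im,160,135,420,285,3,"topc.png")
i=bot.camera_info("top")
for n,p,z in [("brown",(285,361),.016),("cream",(391,350),.016),("cover",(515,371),.016),("bridge",(260,281),.01),("molar",(353,286),.01),("inc",(452,320),.01),("bottle",(252,213),.05),("jar",(367,221),.04),("jaw",(560,306),.02)]:
    print(n,px2w(i,np.array(p)*.7,z).round(3))
E
```

```text
brown [[0.549 0.004 0.016]]
cream [[ 0.565 -0.178  0.016]]
cover [[ 0.525 -0.39   0.016]]
bridge [[0.693 0.052 0.01 ]]
molar [[ 0.681 -0.113  0.01 ]]
inc [[ 0.617 -0.285  0.01 ]]
bottle [[0.805 0.061 0.05 ]]
jar [[ 0.791 -0.139  0.04 ]]
jaw [[ 0.637 -0.473  0.02 ]]
```

View pics/topc.png

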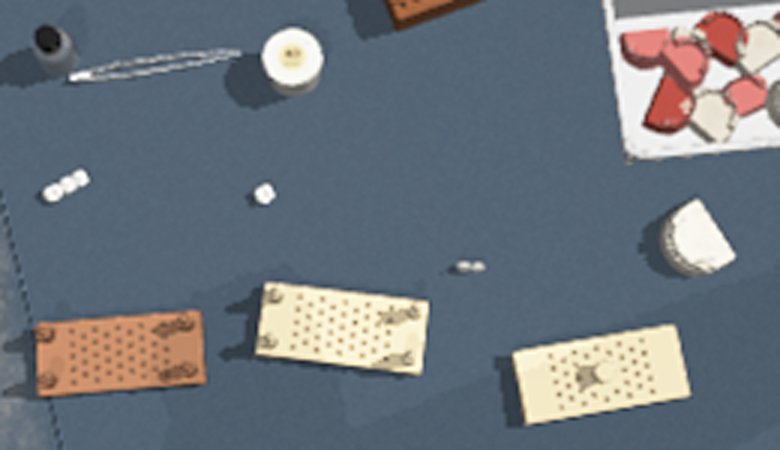

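Run:
```python
from h import *
i=bot.camera_info("top")
f=lambda pts,z: px2w(i,np.array(pts)/3+[160,135]-1/3,z)
for n,c in [("brown",[(37,323),(202,312),(206,384),(40,398)]),("cream",[(265,283),(428,300),(421,374),(257,354)]),("cover",[(513,352),(674,325),(690,396),(527,425)])]:
    P=f(c,.016); m=P.mean(0); d=(P[0]+P[3]-P[1]-P[2])
    print(n,m.round(4),"yaw of y-axis-90:",np.degrees(np.arctan2(d[1],d[0]))-90,np.linalg.norm(P[0]-P[1]),np.linalg.norm(P[0]-P[3]))
for n,c in [("bridge",[(47,194),(86,177)]),("molar",[(264,194)]),("inc",[(459,267),(485,266)])]:
    P=f(c,.008);print(n,P.round(4).tolist(),P.mean(0).round(4))
    if len(P)>1: d=P[0]-P[1];print(np.degrees(np.arctan2(d[1],d[0]))-90)
w=bot.camera_info("wrist");o=bot.get_obs()
T=np.eye(4);T[:3,:3]=R.from_euler('xyz',o["tcp_rot"],degrees=True).as_matrix();T[:3,3]=o["ee_pos"]
print(w["mtx"],(np.linalg.inv(T)@w["extrinsics"]).round(4))
go(.62,.02,.28,0)
```

```text
brown [0.5492 0.0029 0.016 ] yaw of y-axis-90: 3.368985370881205 0.13563387711492567 0.061636115224574795
cream [ 0.568  -0.1784  0.016 ] yaw of y-axis-90: -7.466063235624233 0.1352698755065031 0.05914955664768059
cover [ 0.526  -0.3884  0.016 ] yaw of y-axis-90: 8.774607737638334 0.13461116559670186 0.06011680434770251
bridge [[0.6867, 0.0691, 0.008], [0.7009, 0.0365, 0.008]] [0.6938 0.0528 0.008 ]
23.58775041428862
molar [[0.6836, -0.1139, 0.008]] [ 0.6836 -0.1139  0.008 ]
inc [[0.6183, -0.2762, 0.008], [0.6188, -0.2979, 0.008]] [ 0.6185 -0.287   0.008 ]
1.2677482819441224
[[336.86024457   0.         285.860559  ]
 [  0.         336.86024457 217.84488457]
 [  0.           0.           1.        ]] [[-5.000e-04 -9.591e-01 -2.831e-01  7.110e-02]
 [ 1.000e+00 -4.000e-04 -5.000e-04  6.000e-04]
 [ 4.000e-04 -2.831e-01  9.591e-01 -1.182e-01]
 [ 0.000e+00  0.000e+00  0.000e+00  1.000e+00]]
t 0.15 shift [ 0.5992 -0.3895 -0.0239] turn 16.8 now [ 0.1592 -0.5263  0.2557] [-179.94   -0.     16.83] q6 90.0
```

```bash
python3 drive.py '0.038 -0.009 0 0 0.085; 0.076 -0.018 0 0 0.085; 0.114 -0.027 0 0 0.085; 0.152 -0.036 0 0 0.085; 0.19 -0.044 0 0 0.085' 30; python3 drive.py '0.038 -0.009 0 3.5 0.085; 0.076 -0.018 0 7 0.085; 0.114 -0.027 0 10.5 0.085; 0.152 -0.036 0 14 0.085; 0.19 -0.044 0 16.8 0.085'
python3 - <<'E'
from h import *
go(.6,-.05,.2,0)
w=bot.camera_info("wrist");im=bot.camera("wrist");crop(im,0,0,560,420,1.42,"w1.png");np.save("w1.npy",w["extrinsics"])
E
```

```text
time: 0.57
ee_pos: [0.3295, -0.428, 0.2562]
tcp_rot: [-180.0, 0.0, 16.8]
wrist_force: [0.2, -0.5, -0.4]
opening: 0.0851
grasp_force: 0.0
time: 0.98
ee_pos: [0.4989, -0.3307, 0.2561]
tcp_rot: [-180.0, 0.0, -0.1]
wrist_force: [-0.1, -1.1, 0.4]
opening: 0.0846
grasp_force: 0.0
t 0.98 shift [ 0.1004 -0.281   0.0562] turn -0.1 now [ 0.4989 -0.3307  0.2561] [-1.7999e+02  1.0000e-02 -1.4000e-01] q6 146.6
```

View pics/w1.png

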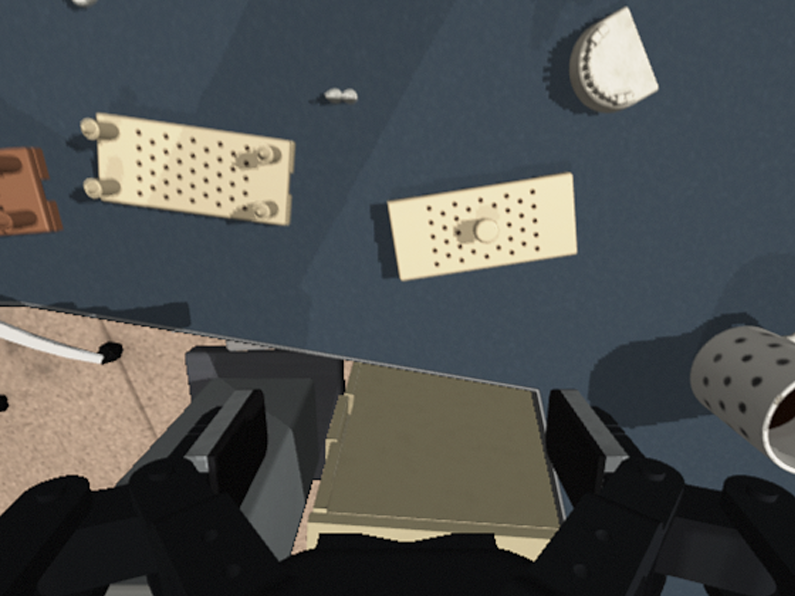

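```bash
python3 drive.py '0.015 -0.036 0 -7 0.085; 0.03 -0.072 0 -14 0.085; 0.045 -0.108 0 -21 0.085; 0.06 -0.144 0 -28 0.085; 0.075 -0.18 0 -35 0.085'; python3 drive.py '0.03 -0.016 0 -7 0.085; 0.06 -0.032 0 -14 0.085; 0.06 -0.032 0 -21 0.085; 0.06 -0.032 0 -28 0.085; 0.06 -0.032 0 -35 0.085' | sed -n 1,3p
python3 drive.py '0 0 0 -7 0.085; 0 0 0 -14 0.085; 0 0 0 -21 0.085; 0 0 0 -25 0.085; 0 0 0 -25 0.085'
python3 - <<'E'
from h import *
w=bot.camera_info("wrist");im=bot.camera("wrist");crop(im,0,0,560,420,1.42,"w2.png");np.save("w2.npy",w["extrinsics"])
w["extrinsics"]=np.load("w1.npy")
f=lambda pts,z: px2w(w,np.array(pts)/1.42-.15,z)
for n,c in [("cream",[(97,113),(294,141),(289,224),(100,195)]),("cover",[(388,203),(572,174),(577,253),(402,279)])]:
    P=f(c,.016); m=P.mean(0); d=(P[0]+P[3]-P[1]-P[2])
    print(n,m.round(4),np.degrees(np.arctan2(d[1],d[0]))-90,np.linalg.norm(P[0]-P[1]),np.linalg.norm(P[0]-P[3]))
P=f([(325,95),(357,96)],.007);print("inc",P.mean(0),P[0]-P[1]); print("knob",f([(486,230)],.032))
E
```

```text
time: 1.45
ee_pos: [0.5727, -0.1504, 0.256]
tcp_rot: [-180.0, 0.0, 35.4]
wrist_force: [0.7, -1.0, -0.0]
opening: 0.0847
grasp_force: 0.0
time: 1.87
ee_pos: [0.6034, -0.0906, 0.2557]
tcp_rot: [-179.9, 0.0, 70.5]
time: 2.28
ee_pos: [0.6031, -0.0915, 0.2559]
tcp_rot: [-180.0, -0.0, 95.2]
wrist_force: [-0.1, -0.5, 0.4]
opening: 0.0849
grasp_force: 0.0
cream [ 0.5699 -0.1804  0.016 ] -8.395669961356532 0.13725926780878242 0.05619911311572298
cover [ 0.5272 -0.3895  0.016 ] 8.52698770411044 0.13437274339381683 0.05788755916617036
inc [ 0.61967667 -0.28568154  0.007     ] [0.00072067 0.02260287 0.        ]
knob [[ 0.52791691 -0.38826694  0.032     ]]
```

View pics/w2.png

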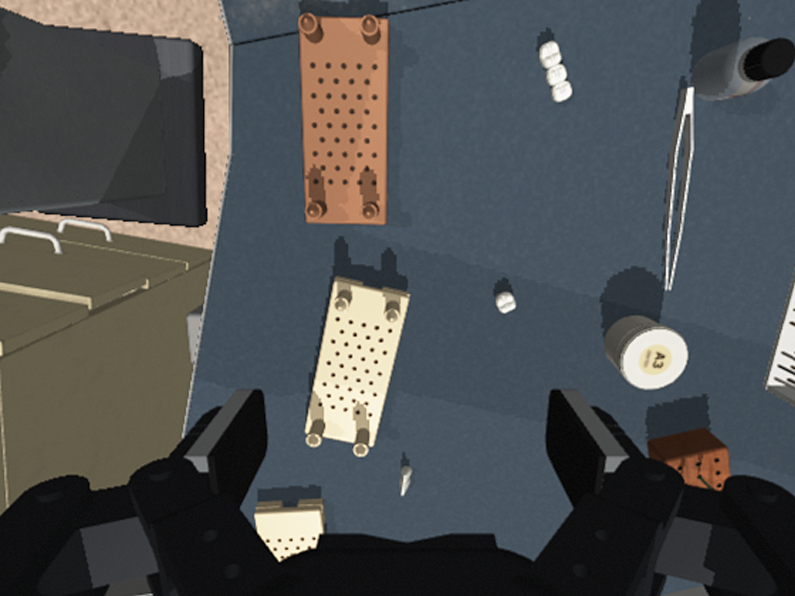

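Wrist view (1.42x): brown plate corners (300,16),(386,14),(386,222),(306,223). Cream deck corners (334,278),(409,291),(375,445),(305,432). Bridge from (547,42) to (565,101), molar at (505,299).

Run:
```python
from h import *
w=bot.camera_info("wrist");w["extrinsics"]=np.load("w2.npy")
f=lambda pts,z: px2w(w,np.array(pts)/1.42-.15,z)
for n,c in [("brown",[(300,16),(386,14),(386,222),(306,223)]),("cream",[(334,278),(409,291),(375,445),(305,432)])]:
    P=f(c,.016); m=P.mean(0); d=(P[0]+P[1]-P[3]-P[2])
    print(n,m.round(4),np.degrees(np.arctan2(d[1],d[0]))-90,np.linalg.norm(P[0]-P[1]),np.linalg.norm(P[0]-P[3]))
P=f([(309,21),(371,22),(315,207),(372,207)],.047);print("tips",P.round(4).tolist(),P.mean(0))
P=f([(547,42),(565,101)],.008);print("bridge",P.round(4).tolist(),P.mean(0)); print("molar",f([(505,300)],.008))
im=cv2.imread("pics/w2.png")
a=cv2.resize(im[30:115,515:600],(390,390),interpolation=3);b=cv2.resize(im[260:345,460:545],(390,390),interpolation=3)
cv2.imwrite("pics/c3.png",np.hstack([a,b]))
```

```text
brown [0.55   0.0048 0.016 ] 3.994174877610746 0.056884991260690534 0.13550391341650497
cream [ 0.5683 -0.1762  0.016 ] -7.196779612701462 0.05834277564000296 0.13630353192354494
tips [[0.5293, 0.0594, 0.047], [0.5667, 0.0622, 0.047], [0.537, -0.0508, 0.047], [0.5751, -0.0473, 0.047]] [0.55202609 0.00585964 0.047     ]
bridge [[0.6841, 0.0709, 0.008], [0.7033, 0.0351, 0.008]] [0.69370097 0.05300213 0.008     ]
molar [[ 0.68268727 -0.11310956  0.008     ]]
```

View pics/c3.png

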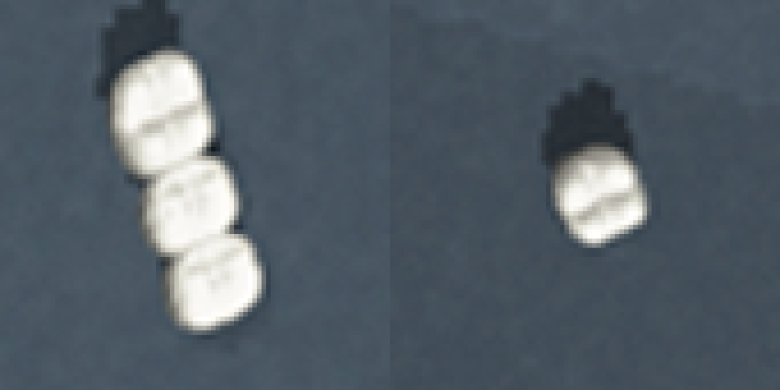

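```bash
python3 drive.py '0.027 0.0206 0.02 -4 0.05; 0.054 0.041 0.04 -8 0.04; 0.081 0.062 0.06 -12 0.035; 0.108 0.0826 0.08 -16 0.035; 0.1352 0.1032 0.1 -19 0.035'
python3 - <<'E'
from h import *
go(.6935,.0525,.0275,114)
w=bot.camera_info("wrist");im=bot.camera("wrist");crop(im,140,120,420,330,2.8,"w3.png");np.save("w3.npy",w["extrinsics"])
print(w2px(w,[[.6935,.0525,.012],[.6935,.0525,0.0]]))
E
```

```text
time: 2.75
ee_pos: [0.6947, 0.0536, 0.1552]
tcp_rot: [-180.0, 0.0, 114.0]
wrist_force: [-0.0, -0.5, 0.4]
opening: 0.035
grasp_force: 0.0
t 2.75 shift [-0.0005 -0.0015  0.1277] turn 0.0 now [0.6947 0.0536 0.1552] [-180.      0.    114.04] q6 70.4
[[285.27640296 211.81841051]
 [285.30631866 208.02540178]]
```

View pics/w3.png

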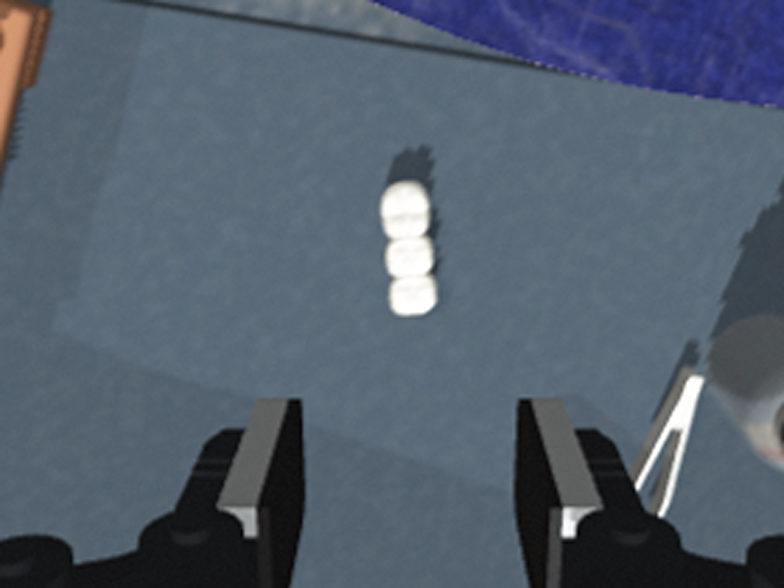

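```bash
python3 drive.py '0.001 -0.001 0.04 -3 0.035; 0.001 -0.001 0.08 -3 0.035; 0.001 -0.001 0.115 -3 0.035; 0.001 -0.001 0.1275 -3 0.03; 0.001 -0.001 0.1275 -3 0.025' 25 |head -3; python3 drive.py '0 0 0 0 0.005; 0 0 0 0 0.005; 0 0 0 0 0.005; 0 0 0 0 0.005; 0 0 0 0 0.005' 25
```

```text
time: 3.22
ee_pos: [0.6918, 0.0528, 0.0276]
tcp_rot: [-179.9, -0.1, 116.9]
time: 3.63
ee_pos: [0.6931, 0.0527, 0.0295]
tcp_rot: [180.0, 0.0, 117.0]
wrist_force: [-0.4, -0.6, 2.8]
opening: 0.0116
grasp_force: 28.0
```

```bash
python3 drive.py '0 0 -0.03 0 0.005; 0 0 -0.07 0 0.005; 0 0 -0.11 0 0.005; 0 0 -0.14 0 0.005; 0 0 -0.14 0 0.005'
python3 - <<'E'
from h import *
go(.55,.0045,.12,93.7)
E
```

```text
time: 4.05
ee_pos: [0.6948, 0.0529, 0.1773]
tcp_rot: [179.4, 0.2, 117.0]
wrist_force: [0.3, 0.1, 0.3]
opening: 0.0113
grasp_force: 27.6
t 4.05 shift [ 0.0229 -0.1516  0.0557] turn 23.3 now [0.6948 0.0529 0.1773] [179.44   0.23 117.01] q6 67.3
```

```bash
python3 drive.py '0.005 -0.036 0 5 0.005; 0.01 -0.072 0 10 0.005; 0.015 -0.108 0.003 16 0.005; 0.0229 -0.1516 0.006 23.3 0.005; 0.0229 -0.1516 0.006 23.3 0.005'
python3 - <<'E'
from h import *
go(.55,.0045,.047,93.7)
w=bot.camera_info("wrist");im=bot.camera("wrist");crop(im,110,60,470,330,2.2,"w4.png");np.save("w4.npy",w["extrinsics"])
E
```

```text
time: 4.47
ee_pos: [0.5405, 0.0029, 0.1609]
tcp_rot: [-179.6, 0.0, 93.2]
wrist_force: [0.1, 0.9, -0.6]
opening: 0.0113
grasp_force: 27.6
t 4.47 shift [0.0011 0.0104 0.1139] turn -0.5 now [0.5405 0.0029 0.1609] [-1.7962e+02  1.0000e-02  9.3240e+01] q6 87.1
```

View pics/w4.png

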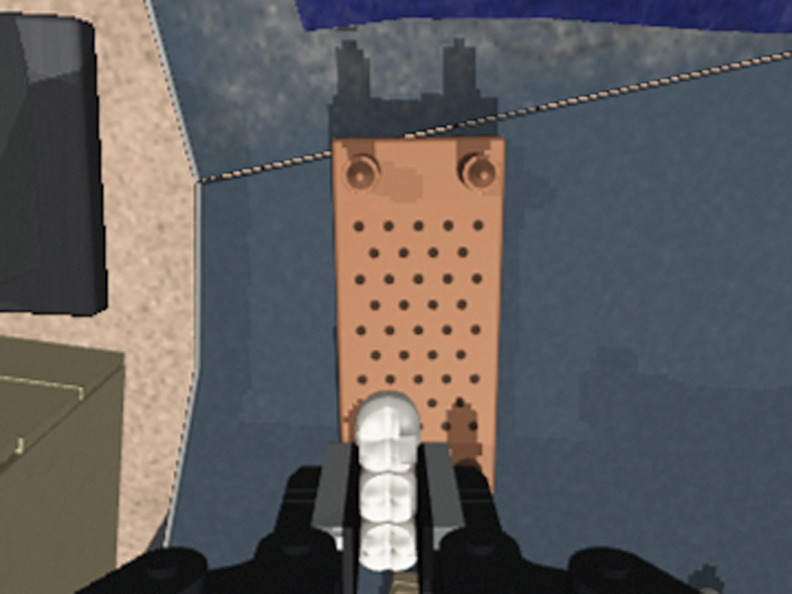

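Run:
```python
from h import *
go(.55,.0045,.047,93.7)
w=bot.camera_info("wrist");w["extrinsics"]=np.load("w4.npy")
f=lambda pts,z: px2w(w,np.array(pts)/2.2+[110,60]-.27,z)
P=f([(332,140),(505,140),(343,440),(495,490)],.016);print(P.round(4).tolist())
P=f([(359,225),(478,225),(360,330),(476,330),(362,380),(474,379)],.016);print("holes",P.round(4).tolist())
P=f([(361,171),(480,171)],.047);print("tips",P.round(4).tolist())
```

```text
t 4.52 shift [0.0008 0.0067 0.1153] turn -0.1 now [0.5436 0.0033 0.1623] [-179.87    0.     93.56] q6 86.8
[[0.516, 0.0693, 0.016], [0.575, 0.0726, 0.016], [0.524, -0.0415, 0.016], [0.5843, -0.0591, 0.016]]
holes [[0.5265, 0.0409, 0.016], [0.5684, 0.0433, 0.016], [0.5286, 0.0026, 0.016], [0.5711, 0.0051, 0.016], [0.5302, -0.0167, 0.016], [0.5721, -0.0139, 0.016]]
tips [[0.5275, 0.0612, 0.047], [0.5638, 0.0633, 0.047]]
```

```bash
python3 drive.py '0 0 0.03 0 0.005; 0 0 0.06 0 0.005; 0 0 0.08 0 0.005; 0 0 0.08 0 0.005; 0 0 0.08 0 0.005' | head -3
python3 - <<'E'
from h import *
go(.55,.0035,.046,93.6)
E
```

```text
time: 4.93
ee_pos: [0.5477, 0.0045, 0.0826]
tcp_rot: [-179.9, -0.0, 93.8]
t 4.93 shift [-0.0011  0.0023  0.0366] turn 0.2 now [0.5477 0.0045 0.0826] [-1.7993e+02 -1.0000e-02  9.3790e+01] q6 86.7
```

```bash
python3 drive.py '-0.001 0.001 0.02 0 0.005; -0.001 0.001 0.032 0 0.005; -0.001 0.001 0.0355 0 0.005; -0.001 0.001 0.0365 0 0.005; -0.001 0.001 0.0365 0 0.005'; python3 drive.py '0 0 0 0 0.025; 0 0 0 0 0.03; 0 0 -0.005 0 0.035; 0 0 -0.03 0 0.035; 0 0 -0.06 0 0.04'
python3 - <<'E'
from h import *
go(.569,-.178,.15,82.5)
E
```

```text
time: 5.35
ee_pos: [0.5488, 0.0034, 0.047]
tcp_rot: [180.0, 0.0, 93.7]
wrist_force: [0.4, 1.2, 0.4]
opening: 0.0115
grasp_force: 27.6
time: 5.77
ee_pos: [0.5472, 0.0033, 0.1058]
tcp_rot: [-179.8, -0.0, 93.7]
wrist_force: [2.1, 0.8, 1.0]
opening: 0.0398
grasp_force: 0.0
t 5.77 shift [-0.1824  0.0098 -0.0443] turn 11.2 now [0.5472 0.0033 0.1058] [-1.798e+02 -1.000e-02  9.373e+01] q6 86.6
```

```bash
python3 drive.py '-0.037 0.002 -0.01 2 0.05; -0.074 0.004 -0.02 4 0.07; -0.111 0.006 -0.03 6 0.085; -0.148 0.008 -0.034 9 0.085; -0.1824 0.0098 -0.034 11.2 0.085' | head -3; python3 drive.py '0 0 0 0 0.085; 0 0 0 0 0.085; 0 0 0 0 0.085' |head -3
python3 - <<'E'
from h import *
go(.569,-.178,.024,82.5)
w=bot.camera_info("wrist");im=bot.camera("wrist");crop(im,0,0,560,420,1.42,"w5.png");np.save("w5.npy",w["extrinsics"])
E
```

```text
time: 6.18
ee_pos: [0.5707, -0.1802, 0.1428]
tcp_rot: [179.8, 0.0, 82.4]
time: 6.43
ee_pos: [0.5699, -0.1779, 0.1406]
tcp_rot: [-180.0, -0.0, 82.5]
t 6.43 shift [-0.0002 -0.0009  0.1166] turn 0.0 now [ 0.5699 -0.1779  0.1406] [-1.800e+02 -1.000e-02  8.253e+01] q6 80.1
```

View pics/w5.png

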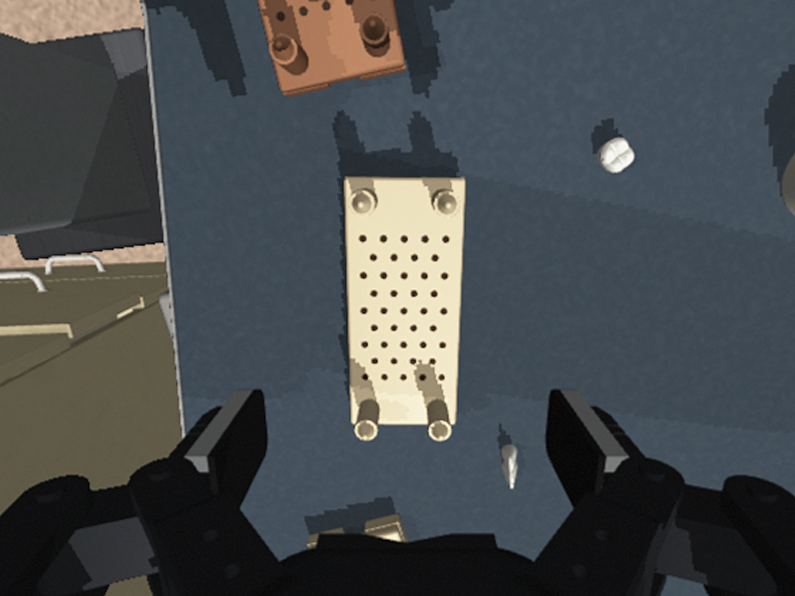

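Run:
```python
from h import *
w=bot.camera_info("wrist");w["extrinsics"]=np.load("w5.npy")
f=lambda pts,z: px2w(w,np.array(pts)/1.42-.15,z)
P=f([(345,178),(465,178),(456,424),(351,425)],.016);d=P[0]+P[1]-P[2]-P[3];print("cream",P.mean(0),np.degrees(np.arctan2(d[1],d[0])))
P=f([(362,239),(446,239),(442,377),(365,377)],.016);d=P[0]+P[1]-P[2]-P[3];print("holes",P.mean(0),np.degrees(np.arctan2(d[1],d[0])))
print("tips brown",f([(283,42),(376,20)],.047).round(4).tolist(),"cream",f([(362,201),(447,201),(366,431),(440,431)],.047).mean(0))
print("molar",f([(617,157)],.008))
go(.569,-.178,.024,82.5)
```

```text
cream [ 0.56813123 -0.17876359  0.016     ] 82.08758481734132
holes [ 0.56787114 -0.17894072  0.016     ] 82.21174176987748
tips brown [[0.5365, -0.0534, 0.047], [0.5742, -0.0506, 0.047]] cream [ 0.56838425 -0.17619969  0.047     ]
molar [[ 0.68371777 -0.11568768  0.008     ]]
t 6.48 shift [-0.0008 -0.0009  0.1166] turn 0.1 now [ 0.57   -0.1774  0.1406] [-1.800e+02 -1.000e-02  8.258e+01] q6 80.1
```

```bash
python3 drive.py '-0.001 -0.002 0.04 0 0.085; -0.001 -0.002 0.08 0 0.085; -0.001 -0.002 0.105 0.3 0.085; -0.001 -0.002 0.117 0.3 0.085; -0.001 -0.002 0.117 0.3 0.08' 60 | head -3; python3 drive.py '0 0 0 0 0.045; 0 0 0 0 0.045; 0 0 0 0 0.045; 0 0 0 0 0.045; 0 0 0 0 0.045' 60
```

```text
time: 6.9
ee_pos: [0.5664, -0.1772, 0.0207]
tcp_rot: [-179.7, -0.0, 82.3]
time: 7.32
ee_pos: [0.5695, -0.179, 0.0261]
tcp_rot: [179.8, 0.0, 82.3]
wrist_force: [0.2, 1.1, 7.9]
opening: 0.0584
grasp_force: 65.2
```

```bash
python3 drive.py '0 0 -0.01 0 0.045; 0 0 -0.035 0 0.045; 0 0 -0.07 0 0.045; 0 0 -0.1 0 0.045; 0 0 -0.1 0 0.045'
python3 - <<'E'
from h import *
go(.551,.004,.12,93.7)
E
```

```text
time: 7.73
ee_pos: [0.5705, -0.1796, 0.1316]
tcp_rot: [179.4, 0.1, 82.2]
wrist_force: [0.9, -0.2, -1.7]
opening: 0.058
grasp_force: 65.0
t 7.73 shift [ 0.1793 -0.0442  0.0109] turn -11.5 now [ 0.5705 -0.1796  0.1316] [1.7942e+02 1.1000e-01 8.2230e+01] q6 80.3
```

```bash
python3 drive.py '0.03 -0.007 0 -2 0.045; 0.07 -0.017 0 -4 0.045; 0.11 -0.027 0 -7 0.045; 0.148 -0.037 0 -10 0.045; 0.175 -0.0442 0 -11.5 0.045'|head -3; python3 drive.py '0.004 0 0 0 0.045; 0.004 0 0.01 0 0.045; 0.004 0 0.02 0 0.045; 0.004 0 0.02 0 0.045; 0.004 0 0.02 0 0.045'|head -3
python3 - <<'E'
from h import *
go(.551,.004,.12,93.7)
w=bot.camera_info("wrist");im=bot.camera("wrist");crop(im,110,0,470,270,2.2,"w6.png");np.save("w6.npy",w["extrinsics"])
E
```

```text
time: 8.15
ee_pos: [0.5472, 0.0032, 0.1243]
tcp_rot: [179.9, -0.0, 93.9]
time: 8.57
ee_pos: [0.547, 0.0035, 0.102]
tcp_rot: [-179.9, 0.0, 93.6]
t 8.57 shift [ 0.0003  0.004  -0.018 ] turn -0.1 now [0.547  0.0035 0.102 ] [-179.88    0.     93.63] q6 86.7
```

View pics/w6.png

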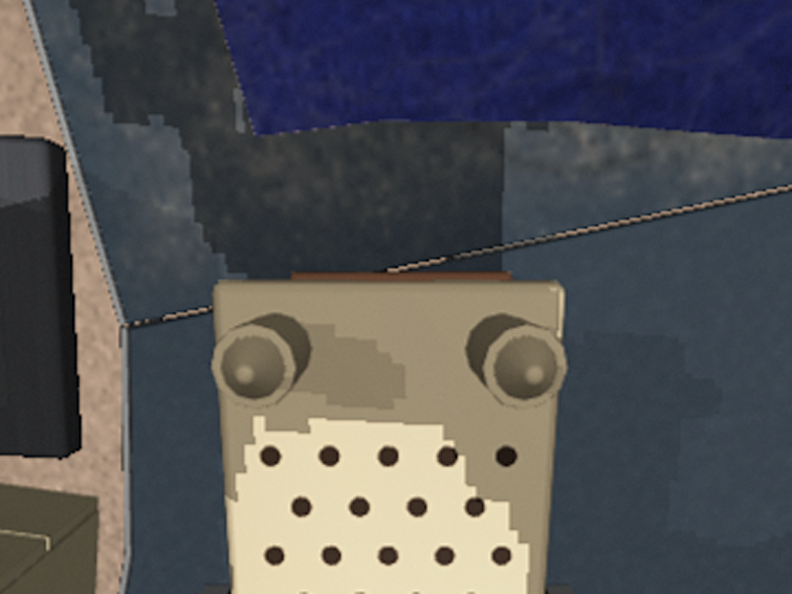

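Run:
```python
from h import *
w=bot.camera_info("wrist");w["extrinsics"]=np.load("w6.npy")
f=lambda pts,z: px2w(w,np.array(pts)/2.2+[110,0]-.27,z)
z=.102-.0261
for n,P in [("cream end",f([(215,283),(563,283)],z+.016)),("brown end",f([(292,272),(511,272)],.016)),("cream pips",f([(244,374),(534,374)],z+.047)),("cream hole rows",f([(270,456),(506,456),(275,555),(502,555)],z+.016))]: print(n,P.round(4).tolist(),P.mean(0).round(4))
go(.551,.004,.12,93.7)
```

```text
cream end [[0.5131, 0.0691, 0.0919], [0.5712, 0.0727, 0.0919]] [0.5422 0.0709 0.0919]
brown end [[0.5164, 0.0701, 0.016], [0.5744, 0.0737, 0.016]] [0.5454 0.0719 0.016 ]
cream pips [[0.5239, 0.059, 0.1229], [0.5619, 0.0614, 0.1229]] [0.5429 0.0602 0.1229]
cream hole rows [[0.5229, 0.0397, 0.0919], [0.565, 0.0424, 0.0919], [0.5241, 0.0207, 0.0919], [0.5663, 0.0234, 0.0919]] [0.5445 0.0316 0.0919]
t 8.62 shift [ 0.0003  0.0037 -0.0173] turn -0.1 now [0.5473 0.0035 0.1027] [-179.93    0.     93.63] q6 86.7
```

```bash
python3 drive.py '0.001 0.002 0.01 0 0.045; 0.001 0.003 0.02 0 0.045; 0.001 0.003 0.02 0 0.045; 0.001 0.003 0.02 0 0.045; 0.001 0.003 0.02 0 0.045'
python3 - <<'E'
from h import *
go(.5503,.0045,.066,93.7)
E
```

```text
time: 9.03
ee_pos: [0.5504, 0.0057, 0.0832]
tcp_rot: [-180.0, 0.0, 93.7]
wrist_force: [-1.2, -0.4, -1.6]
opening: 0.0577
grasp_force: 64.9
t 9.03 shift [-0.0012 -0.0002  0.0172] turn 0.0 now [0.5504 0.0057 0.0832] [-179.98    0.     93.73] q6 86.9
```

```bash
python3 drive.py '-0.001 0 0.005 0 0.045; -0.001 0 0.01 0 0.045; -0.001 0 0.014 0 0.045; -0.001 0 0.017 0 0.045; -0.001 0 0.017 0 0.045'
```

```text
time: 9.45
ee_pos: [0.5504, 0.0046, 0.0656]
tcp_rot: [-180.0, 0.0, 93.7]
wrist_force: [0.7, -2.8, -2.0]
opening: 0.0582
grasp_force: 64.9
```

```bash
python3 drive.py '0 0 0.001 0 0.045; 0 0 0.002 0 0.045; 0 0 0.002 0 0.045; 0 0 0.002 0 0.045; 0 0 0.002 0 0.045'; python3 drive.py '0 0 0 0 0.07; 0 0 0 0 0.085; 0 0 0 0 0.085; 0 0 -0.03 0 0.085; 0 0 -0.07 0 0.085'
python3 - <<'E'
from h import *
go(.683,-.115,.14,114)
w=bot.camera_info("wrist");im=bot.camera("wrist");crop(im,0,0,560,420,1.42,"w7.png");np.save("w7.npy",w["extrinsics"])
E
```

```text
time: 9.87
ee_pos: [0.5506, 0.0045, 0.0648]
tcp_rot: [180.0, 0.0, 93.7]
wrist_force: [-2.1, -4.6, 5.0]
opening: 0.0584
grasp_force: 65.6
time: 10.28
ee_pos: [0.5485, 0.0051, 0.1314]
tcp_rot: [-179.6, -0.1, 93.7]
wrist_force: [0.7, 0.1, 0.3]
opening: 0.0855
grasp_force: 0.0
t 10.28 shift [-0.1286  0.1263 -0.0096] turn -20.3 now [0.5485 0.0051 0.1314] [-1.7961e+02 -5.0000e-02  9.3750e+01] q6 86.8
```

View pics/w7.png

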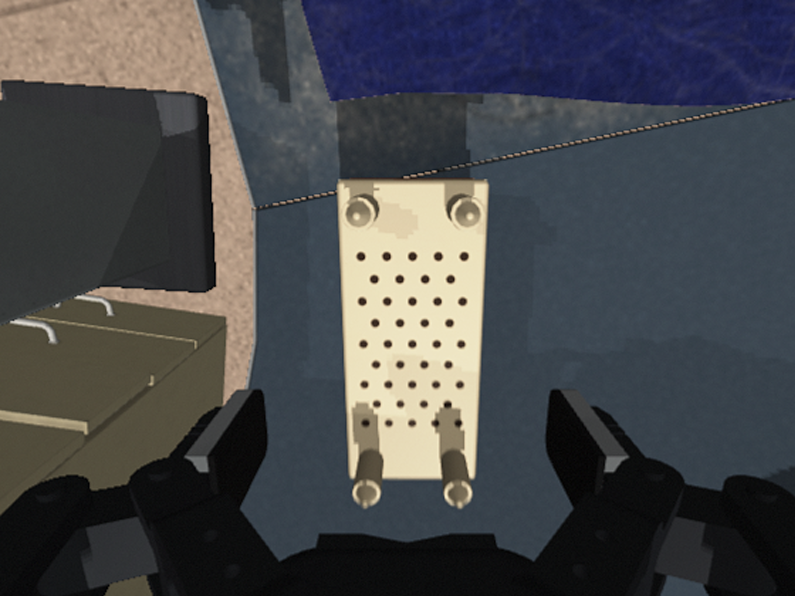

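```bash
python3 drive.py '-0.026 0.025 0 -4 0.05; -0.052 0.05 0 -8 0.04; -0.078 0.076 0 -12 0.035; -0.104 0.102 0 -16 0.035; -0.1286 0.1263 0 -20 0.035' 25|head -3; python3 drive.py '0 0 0 0 0.035; 0 0 0 0 0.035; 0 0 0 0 0.035'|head -3
python3 - <<'E'
from h import *
go(.6835,-.115,.0285,114)
w=bot.camera_info("wrist");im=bot.camera("wrist");crop(im,190,100,390,250,4,"w8.png");np.save("w8.npy",w["extrinsics"])
w["extrinsics"]=np.load("w7.npy")
P=px2w(w,np.array([(338,181),(488,181),(475,477),(349,477)])/1.42-.15,.056);d=P[0]+P[1]-P[2]-P[3];print("deck",P.mean(0),np.degrees(np.arctan2(d[1],d[0])),np.linalg.norm(P[0]-P[1]),np.linalg.norm(P[0]-P[3]))
E
```

```text
time: 10.75
ee_pos: [0.6864, -0.1165, 0.134]
tcp_rot: [180.0, -0.0, 113.9]
time: 11.0
ee_pos: [0.6847, -0.115, 0.1337]
tcp_rot: [-180.0, -0.1, 113.7]
t 11.0 shift [ 0.0004 -0.001   0.1052] turn -0.3 now [ 0.6847 -0.115   0.1337] [-1.7997e+02 -5.0000e-02  1.1369e+02] q6 56.8
deck [0.54996899 0.00446223 0.056     ] 93.74169081047368 0.058648490032644975 0.13457719205715454
```

View pics/w8.png

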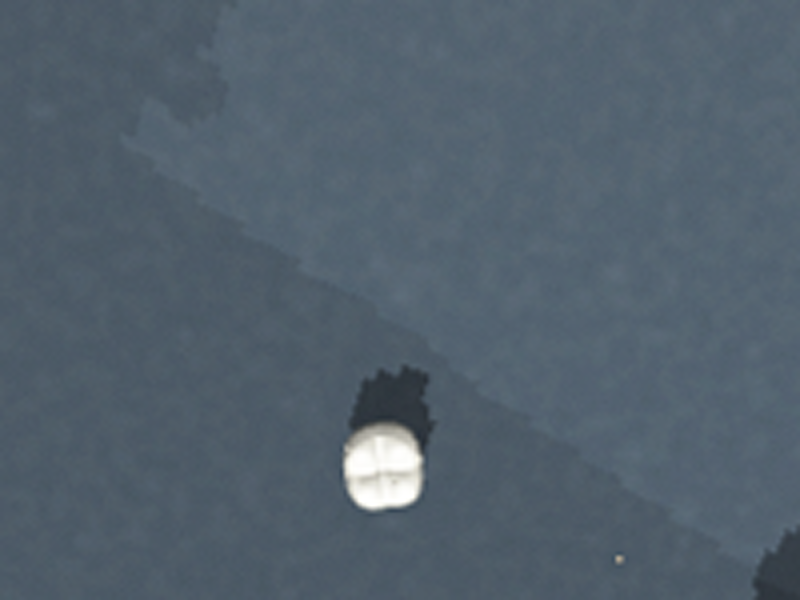

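Run:
```python
from h import *
w=bot.camera_info("wrist");w["extrinsics"]=np.load("w8.npy")
p=px2w(w,[(286-.2,216.5)],.010)[0];print(p);go(p[0],p[1],.0285,114)
```

```text
[ 0.68313682 -0.11424955  0.01      ]
t 11.05 shift [ 0.0009 -0.0011  0.1059] turn -0.3 now [ 0.6846 -0.1147  0.1344] [ 1.8000e+02 -2.0000e-02  1.1372e+02] q6 56.8
```

```bash
python3 drive.py '0.001 -0.001 0.04 0 0.035; 0.001 -0.001 0.08 0 0.035; 0.001 -0.001 0.1 0 0.035; 0.001 -0.001 0.1055 0 0.03; 0.001 -0.001 0.1055 0 0.025' 25 |head -3; python3 drive.py '0 0 0 0 0.005; 0 0 0 0 0.005; 0 0 0 0 0.005; 0 0 0 0 0.005' 25; python3 drive.py '0 0 -0.03 0 0.005; 0 0 -0.07 0 0.005; 0 0 -0.1 0 0.005; 0 0 -0.11 0 0.005; 0 0 -0.11 0 0.005'
python3 - <<'E'
from h import *
go(.5482,.0325,.14,93.7)
E
```

```text
time: 11.47
ee_pos: [0.6824, -0.1138, 0.0281]
tcp_rot: [-179.9, -0.1, 113.8]
time: 11.8
ee_pos: [0.6846, -0.1149, 0.0309]
tcp_rot: [179.9, 0.1, 113.7]
wrist_force: [-0.1, 0.4, 5.7]
opening: 0.0129
grasp_force: 26.7
time: 12.22
ee_pos: [0.6852, -0.1152, 0.1436]
tcp_rot: [179.7, 0.2, 113.7]
wrist_force: [0.5, -0.7, -0.9]
opening: 0.0128
grasp_force: 26.0
t 12.22 shift [ 0.1903 -0.0661  0.0025] turn 20.0 now [ 0.6852 -0.1152  0.1436] [179.67   0.22 113.72] q6 56.7
```

```bash
python3 drive.py '0.037 -0.013 -0.005 4 0.005; 0.075 -0.026 -0.005 8 0.005; 0.113 -0.039 -0.005 12 0.005; 0.151 -0.052 -0.005 16 0.005; 0.19 -0.066 -0.005 20 0.005'|head -3; python3 drive.py '0 0 0.01 0 0.005; 0 0 0.02 0 0.005; 0 0 0.025 0 0.005; 0 0 0.025 0 0.005; 0 0 0.025 0 0.005'|head -3
python3 - <<'E'
from h import *
go(.5482,.0323,.087,93.7)
w=bot.camera_info("wrist");im=bot.camera("wrist");crop(im,110,120,470,390,2.2,"w9.png");np.save("w9.npy",w["extrinsics"])
E
```

```text
time: 12.63
ee_pos: [0.5448, 0.0334, 0.1419]
tcp_rot: [-179.9, -0.0, 93.5]
time: 13.05
ee_pos: [0.5469, 0.0317, 0.1177]
tcp_rot: [-179.9, 0.0, 93.7]
t 13.05 shift [0.0005 0.0014 0.0307] turn -0.0 now [0.5469 0.0317 0.1177] [-1.799e+02  1.000e-02  9.369e+01] q6 89.6
```

View pics/w9.png

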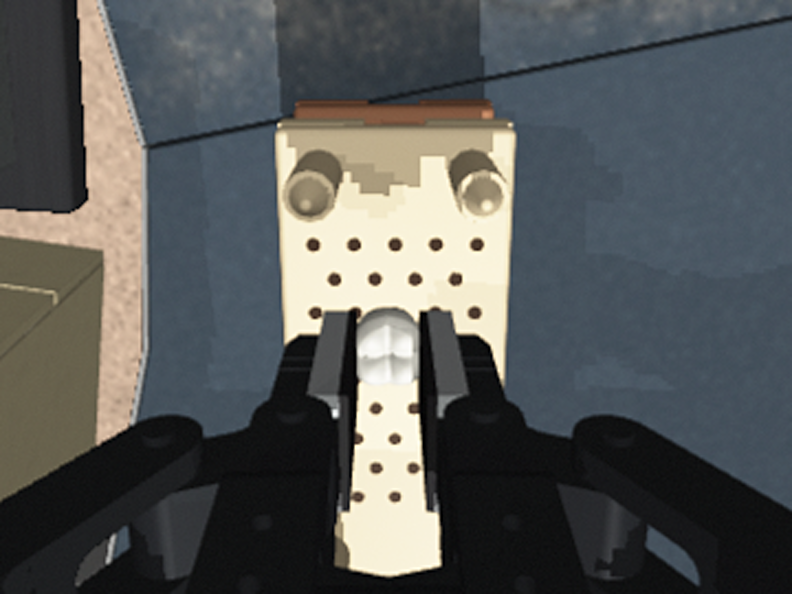

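The molar is held upright between the pads at (387,345), over the deck's left half with the posts clear. Lowering it now.

```bash
python3 drive.py '0 0.001 0.015 0 0.005; 0 0.001 0.025 0 0.005; 0 0.001 0.03 0 0.005; 0 0.001 0.031 0 0.005; 0 0.001 0.031 0 0.005'; python3 drive.py '0 0 0 0 0.022; 0 0 0 0 0.03; 0 0 -0.005 0 0.03; 0 0 -0.03 0 0.035; 0 0 -0.06 0 0.04'
python3 - <<'E'
from h import *
go(.619,-.286,.15,181)
E
```

```text
time: 13.52
ee_pos: [0.5476, 0.0324, 0.0875]
tcp_rot: [-179.9, 0.0, 93.7]
wrist_force: [0.3, -0.1, 0.1]
opening: 0.013
grasp_force: 26.0
time: 13.93
ee_pos: [0.5467, 0.0326, 0.1473]
tcp_rot: [-179.8, -0.0, 93.7]
wrist_force: [1.2, -0.4, 0.0]
opening: 0.0398
grasp_force: 0.0
t 13.93 shift [-0.3226  0.0514 -0.0029] turn -87.3 now [0.5467 0.0326 0.1473] [-179.81   -0.     93.74] q6 89.7
```

```bash
python3 drive.py '-0.04 0.0064 0 -7 0.04; -0.08 0.0128 0 -14 0.04; -0.12 0.0192 0 -21 0.04; -0.16 0.0256 0 -28 0.04; -0.2 0.032 0 -35 0.04'|head -3; python3 drive.py '-0.03 -0.0145 0 -7 0.04; -0.06 -0.029 0 -14 0.04; -0.09 -0.0435 0 -21 0.04; -0.1116 -0.0545 0 -28 0.04; -0.1116 -0.0545 0 -35 0.04'|head -3;  python3 drive.py '0 0 0 -7 0.04; 0 0 0 -14 0.04; 0 0 0 -17 0.04; 0 0 0 -17 0.04; 0 0 0 -17 0.04'|head -3
python3 - <<'E'
from h import *
w=bot.camera_info("wrist");im=bot.camera("wrist");crop(im,190,110,390,260,4,"w10.png");np.save("w10.npy",w["extrinsics"])
go(.619,-.286,.0285,181)
E
```

```text
time: 14.35
ee_pos: [0.5919, -0.1615, 0.1489]
tcp_rot: [179.9, 0.1, 128.1]
time: 14.77
ee_pos: [0.6168, -0.2859, 0.1477]
tcp_rot: [-179.9, 0.0, 162.8]
time: 15.18
ee_pos: [0.6168, -0.2814, 0.1484]
tcp_rot: [-180.0, 0.0, 179.6]
t 15.23 shift [-0.0022 -0.0045  0.1198] turn -1.4 now [ 0.6168 -0.2814  0.1483] [-1.7999e+02  2.0000e-02  1.7958e+02] q6 -24.1
```

View pics/w10.png

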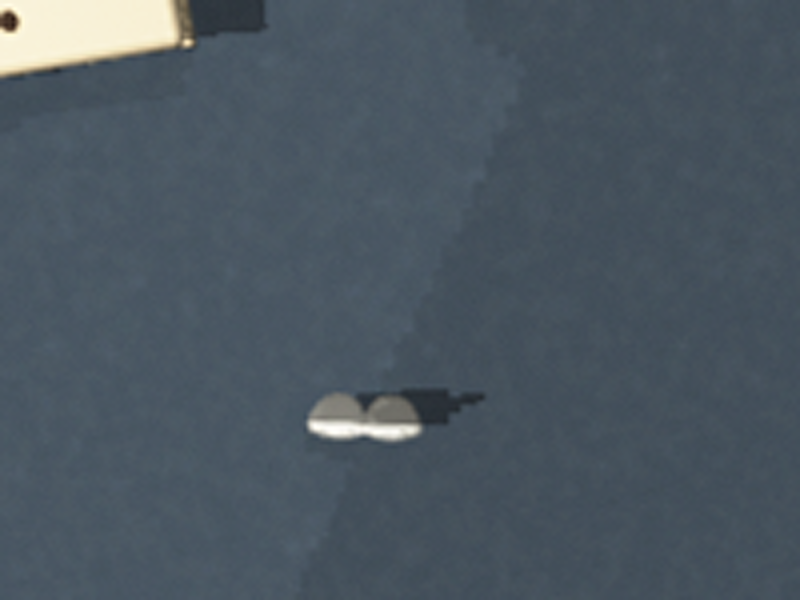

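Run:
```python
from h import *
w=bot.camera_info("wrist");w["extrinsics"]=np.load("w10.npy")
p=px2w(w,[(281,214.5)],.007)[0];print(p,px2w(w,[(190+307/4,110+423/4),(190+422/4,110+430/4)],.006));go(p[0],p[1],.0285,177.5)
```

```text
[ 0.61793082 -0.28622642  0.007     ] [[ 0.61917094 -0.29772171  0.006     ]
 [ 0.62081832 -0.27458861  0.006     ]]
t 15.23 shift [-0.0011 -0.0048  0.1198] turn 2.1 now [ 0.6168 -0.2814  0.1483] [-1.7999e+02  2.0000e-02  1.7958e+02] q6 -24.1
```

```bash
python3 drive.py '-0.002 -0.0045 0.04 2 0.04; -0.002 -0.0045 0.08 2 0.04; -0.002 -0.0045 0.11 2 0.04; -0.002 -0.0045 0.119 2 0.04; -0.002 -0.0045 0.119 2 0.04' 25 |head -3; python3 drive.py '0 0 0 0 0.01; 0 0 0 0 0.01; 0 0 0 0 0.01; 0 0 0 0 0.01' 25; python3 drive.py '0 0 -0.03 0 0.01; 0 0 -0.07 0 0.01; 0 0 -0.1 0 0.01; 0 0 -0.12 0 0.01; 0 0 -0.12 0 0.01'
python3 - <<'E'
from h import *
go(.5518,-.0236,.14,93.7)
E
```

```text
time: 15.65
ee_pos: [0.6174, -0.2853, 0.0269]
tcp_rot: [179.9, -0.2, 177.6]
time: 15.98
ee_pos: [0.6195, -0.2863, 0.0305]
tcp_rot: [-179.9, 0.1, 177.7]
wrist_force: [0.3, 0.5, 3.4]
opening: 0.02
grasp_force: 24.8
time: 16.4
ee_pos: [0.6204, -0.2867, 0.1555]
tcp_rot: [-179.8, 0.5, 177.7]
wrist_force: [1.6, -0.7, 0.5]
opening: 0.0203
grasp_force: 24.6
t 16.4 shift [0.0793 0.2602 0.014 ] turn 84.0 now [ 0.6204 -0.2867  0.1555] [-179.81    0.46  177.7 ] q6 -22.5
```

```bash
python3 drive.py '0.0115 0.0378 0 7 0.01; 0.023 0.0756 0 14 0.01; 0.0345 0.1134 0 21 0.01; 0.046 0.1512 0 28 0.01; 0.0575 0.189 0 35 0.01'|head -3; python3 drive.py '0.0293 0.023 0 7 0.01; 0.0586 0.0459 0 14 0.01; 0.0586 0.0459 0 21 0.01; 0.0586 0.0459 0 28 0.01; 0.0586 0.0459 0 35 0.01'|head -3; python3 drive.py '0 0 0.01 7 0.01; 0 0 0.02 14 0.01; 0 0 0.03 14 0.01; 0 0 0.03 14 0.01; 0 0 0.03 14 0.01'|head -3
python3 - <<'E'
from h import *
w=bot.camera_info("wrist");im=bot.camera("wrist");crop(im,110,120,470,390,2.2,"w11.png")
go(.5518,-.0236,.087,93.7)
E
```

```text
time: 16.82
ee_pos: [0.5679, -0.0933, 0.1486]
tcp_rot: [180.0, 0.0, 142.3]
time: 17.23
ee_pos: [0.5498, -0.0218, 0.1489]
tcp_rot: [180.0, 0.0, 107.4]
time: 17.65
ee_pos: [0.5496, -0.0228, 0.1182]
tcp_rot: [-179.9, -0.0, 93.9]
t 17.7 shift [-0.0009  0.0018  0.0319] turn 0.2 now [ 0.5499 -0.0228  0.1189] [-179.99    0.     93.89] q6 83.7
```

View pics/w11.png

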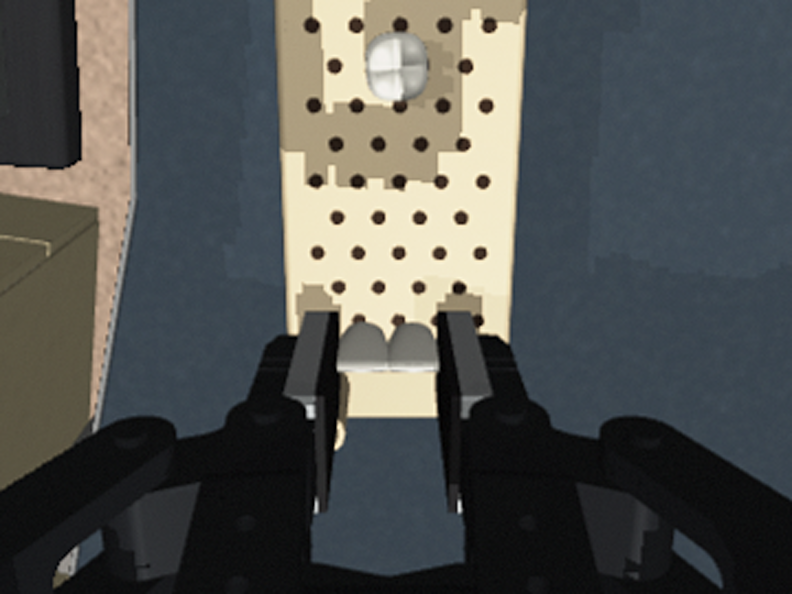

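The molar stands upright at (397,65). The incisor pair is held level at (388,350). Lowering the pair now.

```bash
python3 drive.py '-0.001 0.002 0.015 0 0.01; -0.001 0.002 0.025 0 0.01; -0.001 0.002 0.03 0 0.01; -0.001 0.002 0.0312 0 0.01; -0.001 0.002 0.0312 0 0.01'; python3 drive.py '0 0 0 0 0.03; 0 0 0 0 0.035; 0 0 -0.005 0 0.035; 0 0 -0.03 0 0.04; 0 0 -0.06 0 0.05'
python3 - <<'E'
from h import *
go(.5275,-.389,.15,98.6)
E
```

```text
time: 18.12
ee_pos: [0.5518, -0.0236, 0.0874]
tcp_rot: [-180.0, -0.0, 93.7]
wrist_force: [0.6, -0.8, -0.5]
opening: 0.0202
grasp_force: 24.6
time: 18.53
ee_pos: [0.551, -0.0236, 0.147]
tcp_rot: [-179.8, -0.0, 93.7]
wrist_force: [0.4, -0.9, -0.1]
opening: 0.0496
grasp_force: 0.0
t 18.53 shift [-0.3631 -0.0471 -0.0029] turn -4.9 now [ 0.551  -0.0236  0.147 ] [-1.7981e+02 -2.0000e-02  9.3710e+01] q6 83.8
```

I've now viewed 15 pictures, one over the 14 allowed, because I miscounted. I'll view no more and measure the rest numerically with image code.

```bash
python3 drive.py '-0.04 -0.005 0 -1 0.06; -0.08 -0.01 0 -2 0.06; -0.12 -0.015 0 -3 0.06; -0.16 -0.021 0 -4 0.06; -0.2 -0.026 0 -5 0.06' 30|head -3; python3 drive.py '-0.04 -0.005 0 0 0.06; -0.08 -0.01 0 0 0.06; -0.12 -0.004 0 0 0.06; -0.155 -0.004 0 0 0.06; -0.163 -0.004 0 0 0.06'|head -3; python3 drive.py '0 0 0 0 0.06; 0 0 0 0 0.06; 0 0 0 0 0.06; 0 0 0 0 0.06'|head -3
cat >> h.py <<'E'
def cream(z,box):
    """min-area rectangle of the cream-coloured plate with top at height z inside a world box (x0,x1,y0,y1)"""
    w=bot.camera_info("wrist"); im=bot.camera("wrist")
    x0,x1,y0,y1=box; W=np.array([[x0,y0,z],[x1,y0,z],[x1,y1,z],[x0,y1,z]])
    n=[int((x1-x0)*2000),int((y1-y0)*2000)]
    H=cv2.getPerspectiveTransform(w2px(w,W).astype(np.float32),np.float32([[0,0],[n[0],0],n,[0,n[1]]]))
    r=cv2.warpPerspective(im,H,n).astype(int); m=((r[...,2]-r[...,0]>15)&(r[...,2]>110)).astype(np.uint8)
    m=cv2.morphologyEx(m,cv2.MORPH_OPEN,np.ones((15,15)))
    c=max(cv2.findContours(m,cv2.RETR_EXTERNAL,cv2.CHAIN_APPROX_NONE)[0],key=cv2.contourArea)
    (a,b),s,t=cv2.minAreaRect(c); print("rect centre",round(x0+a/2000,4),round(y0+b/2000,4),"size mm",np.array(s)/2,"angle",round(t,2))
E
python3 - <<'E'
from h import *
go(.527,-.389,.044,98.6)
cream(.016,(.46,.6,-.5,-.29))
E
```

```text
time: 18.95
ee_pos: [0.5387, -0.2267, 0.1487]
tcp_rot: [179.9, 0.0, 98.8]
time: 19.37
ee_pos: [0.5595, -0.3915, 0.1472]
tcp_rot: [180.0, 0.1, 98.5]
time: 19.7
ee_pos: [0.56, -0.3852, 0.1483]
tcp_rot: [180.0, 0.0, 98.8]
t 19.7 shift [ 0.0013 -0.0332  0.1043] turn 0.2 now [ 0.56   -0.3852  0.1483] [1.7998e+02 1.0000e-02 9.8790e+01] q6 46.7
rect centre 0.5263 -0.3892 size mm [ 59.84415054 135.6524353 ] angle 8.82
```

```bash
python3 drive.py '0.001 -0.02 0 0 0.05; 0.001 -0.0337 0.02 0 0.045; 0.001 -0.0337 0.04 0 0.045; 0.001 -0.0337 0.05 0 0.045; 0.001 -0.0337 0.05 0 0.045'|head -3
python3 - <<'E'
from h import *
go(.5263,-.389,.0475,98.8)
cream(.016,(.46,.6,-.5,-.29))
E
```

```text
time: 20.17
ee_pos: [0.5255, -0.3893, 0.0954]
tcp_rot: [-179.9, -0.1, 98.8]
t 20.17 shift [0.     0.001  0.0478] turn -0.0 now [ 0.5255 -0.3893  0.0954] [-1.7986e+02 -1.5000e-01  9.8760e+01] q6 44.7
rect centre 0.5262 -0.3891 size mm [ 59.57702255 135.6242981 ] angle 8.78
```

```bash
python3 drive.py '0 0.001 0.02 0 0.045; 0 0.001 0.04 0 0.045; 0 0.001 0.0478 0 0.045; 0 0.001 0.0478 0 0.045; 0 0.001 0.0478 0 0.045' 60|head -3;  python3 drive.py '0 0 0 0 0.005; 0 0 0 0 0.005; 0 0 0 0 0.005; 0 0 0 0 0.005; 0 0 0 0 0.005' 60; python3 drive.py '0 0 -0.01 0 0.005; 0 0 -0.04 0 0.005; 0 0 -0.08 0 0.005; 0 0 -0.11 0 0.005; 0 0 -0.12 0 0.005'; python3 drive.py '0 0 0 0 0.005; 0 0 0 0 0.005; 0 0 0 0 0.005; 0 0 0 0 0.005; 0 0 0 0 0.005'
python3 - <<'E'
from h import *
go(.55,.0045,.17,93.7)
z=bot.get_obs()["ee_pos"][2]-.0475+.016
cream(z,(.46,.6,-.47,-.3))
E
```

```text
time: 20.63
ee_pos: [0.5277, -0.3905, 0.0507]
tcp_rot: [180.0, 0.0, 98.7]
time: 21.05
ee_pos: [0.5279, -0.391, 0.0516]
tcp_rot: [179.9, 0.1, 98.7]
wrist_force: [-0.2, 0.1, 5.7]
opening: 0.0128
grasp_force: 58.6
time: 21.47
ee_pos: [0.5283, -0.3914, 0.1765]
tcp_rot: [179.7, 0.3, 98.7]
wrist_force: [0.7, 0.1, -0.0]
opening: 0.0123
grasp_force: 58.7
time: 21.88
ee_pos: [0.5267, -0.3902, 0.1679]
tcp_rot: [-179.9, -0.1, 98.7]
wrist_force: [0.1, 0.9, -1.1]
opening: 0.0125
grasp_force: 58.7
t 21.88 shift [ 0.3867  0.0827 -0.0015] turn 5.0 now [ 0.5267 -0.3902  0.1679] [-1.7988e+02 -1.2000e-01  9.8710e+01] q6 44.8
rect centre 0.5172 -0.3362 size mm [57.40597534 29.33533669] angle 8.6
```

The TCP is about 4 mm higher on the knob than intended. I'll set the cover back down and regrip lower.

```bash
python3 drive.py '0 0 0.04 0 0.005; 0 0 0.08 0 0.005; 0 0 0.105 0 0.005; 0 0 0.114 0 0.005; 0 0 0.118 0 0.005'|head -3;  python3 drive.py '0 0 0.001 0 0.005; 0 0 0.001 0 0.005; 0 0 0.001 0 0.03; 0 0 0.001 0 0.03; 0 0 0.001 0 0.03'|head -5
python3 - <<'E'
from h import *
go(.527,-.39,.046,98.7)
E
```

```text
time: 22.35
ee_pos: [0.5258, -0.3895, 0.0514]
tcp_rot: [-179.8, -0.2, 98.7]
time: 22.77
ee_pos: [0.5275, -0.3908, 0.0512]
tcp_rot: [180.0, 0.0, 98.7]
wrist_force: [0.4, -0.4, 0.2]
opening: 0.03
t 22.77 shift [ 0.0009 -0.0004  0.0052] turn 0.0 now [ 0.5275 -0.3908  0.0512] [1.7997e+02 3.0000e-02 9.8710e+01] q6 44.8
```

```bash
python3 drive.py '0.001 0 0.002 0 0.03; 0.001 0 0.0045 0 0.03; 0.001 0 0.0045 0 0.03; 0.001 0 0.0045 0 0.03; 0.001 0 0.0045 0 0.03' 60;  python3 drive.py '0 0 0 0 0.005; 0 0 0 0 0.005; 0 0 0 0 0.005; 0 0 0 0 0.005; 0 0 0 0 0.005' 60
```

```text
time: 23.18
ee_pos: [0.5271, -0.3896, 0.0462]
tcp_rot: [-180.0, -0.0, 98.7]
wrist_force: [0.2, 0.2, 0.3]
opening: 0.0299
grasp_force: 0.0
time: 23.6
ee_pos: [0.5272, -0.3897, 0.0466]
tcp_rot: [180.0, 0.0, 98.7]
wrist_force: [-0.0, -0.0, 2.8]
opening: 0.0134
grasp_force: 58.6
```

```bash
python3 drive.py '0 0 -0.01 0 0.005; 0 0 -0.04 0 0.005; 0 0 -0.08 0 0.005; 0 0 -0.11 0 0.005; 0 0 -0.12 0 0.005'|head -1; python3 drive.py '0 0 0 0 0.005; 0 0 0 0 0.005; 0 0 0 0 0.005; 0 0 0 0 0.005; 0 0 0 0 0.005'
python3 - <<'E'
from h import *
go(.55,.0045,.17,93.7)
z=bot.get_obs()["ee_pos"][2]-.0466+.016
cream(z,(.46,.6,-.47,-.3))
E
```

```text
time: 24.02
time: 24.43
ee_pos: [0.5266, -0.3892, 0.1644]
tcp_rot: [-179.9, -0.1, 98.7]
wrist_force: [-0.6, -0.0, 0.3]
opening: 0.0138
grasp_force: 58.7
t 24.43 shift [ 0.3856  0.0827 -0.005 ] turn 5.0 now [ 0.5266 -0.3892  0.1644] [-1.7988e+02 -1.2000e-01  9.8710e+01] q6 44.8
rect centre 0.5187 -0.346 size mm [59.0162468  48.95812225] angle 8.65
```

```bash
python3 drive.py '0.02 0.004 -0.003 0 0.005; 0.05 0.0107 -0.005 0 0.005; 0.085 0.018 -0.005 0 0.005; 0.12 0.0257 -0.005 0 0.005; 0.155 0.0332 -0.005 0 0.005'|head -3; python3 drive.py '0.035 0.0075 0 0 0.005; 0.07 0.015 0 0 0.005; 0.105 0.0225 0 0 0.005; 0.14 0.03 0 0 0.005; 0.17 0.0365 0 0 0.005'|head -3; python3 drive.py '0.025 0.0053 0 1.5 0.005; 0.045 0.01 0 3 0.005; 0.0595 0.013 0 5 0.005; 0.0595 0.013 0 5 0.005; 0.0595 0.013 0 5 0.005'|head -3; python3 drive.py '0 0 0 0 0.005; 0 0 0 0 0.005; 0 0 0 0 0.005; 0 0 0 0 0.005'|head -3
python3 - <<'E'
from h import *
go(.55,.0045,.1266,93.7)
z=bot.get_obs()["ee_pos"][2]-.0466+.016
cream(z,(.48,.62,-.06,.1))
E
```

```text
time: 24.9
ee_pos: [0.5361, -0.2299, 0.1706]
tcp_rot: [-180.0, -0.0, 98.7]
time: 25.32
ee_pos: [0.5463, -0.0556, 0.1708]
tcp_rot: [-180.0, -0.0, 98.7]
time: 25.73
ee_pos: [0.5505, 0.0035, 0.1708]
tcp_rot: [-180.0, 0.0, 93.8]
time: 26.07
ee_pos: [0.5507, 0.0023, 0.1713]
tcp_rot: [-180.0, 0.0, 93.7]
t 26.07 shift [ 0.0023 -0.0005  0.0447] turn -0.0 now [0.5507 0.0023 0.1713] [-180.      0.     93.66] q6 86.6
rect centre 0.5463 0.0564 size mm [59.05464172 31.9336071 ] angle 3.69
```

```bash
python3 drive.py '0.0018 0.0005 0.01 0 0.005; 0.0018 0.0005 0.025 0 0.005; 0.0018 0.0005 0.03 0 0.005; 0.0018 0.0005 0.03 0 0.005; 0.0018 0.0005 0.03 0 0.005'|head -4
python3 - <<'E'
from h import *
go(.5508,.0042,.1266,93.7)
z=bot.get_obs()["ee_pos"][2]-.0466+.016
cream(z,(.48,.62,-.06,.1))
E
```

```text
time: 26.53
ee_pos: [0.5508, 0.0048, 0.141]
tcp_rot: [-180.0, -0.0, 93.7]
wrist_force: [0.4, -0.1, -1.1]
t 26.53 shift [-0.0006 -0.      0.0144] turn 0.0 now [0.5508 0.0048 0.141 ] [-179.95   -0.     93.71] q6 86.8
rect centre 0.5467 0.0536 size mm [59.12195587 39.32924652] angle 3.87
```

```bash
python3 drive.py '-0.0006 0 0.004 0 0.005; -0.0006 0 0.008 0 0.005; -0.0006 0 0.011 0 0.005; -0.0006 0 0.0135 0 0.005; -0.0006 0 0.0145 0 0.005'; python3 drive.py '0 0 0.001 0 0.005; 0 0 0.001 0 0.005; 0 0 0.001 0 0.005'
```

```text
time: 27.0
ee_pos: [0.5509, 0.0042, 0.1262]
tcp_rot: [-180.0, -0.0, 93.7]
wrist_force: [-0.4, -0.1, -1.2]
opening: 0.0135
grasp_force: 58.7
time: 27.25
ee_pos: [0.5511, 0.0042, 0.1259]
tcp_rot: [180.0, 0.0, 93.7]
wrist_force: [0.4, -0.9, -1.5]
opening: 0.0136
grasp_force: 58.7
```

```bash
python3 drive.py '0 0 0.001 0 0.005; 0 0 0.0015 0 0.005; 0 0 0.0015 0 0.005; 0 0 0.0015 0 0.005'; python3 drive.py '0 0 0 0 0.03; 0 0 0 0 0.03; 0 0 0 0 0.03; 0 0 -0.02 0 0.03; 0 0 -0.05 0 0.03'; python3 drive.py '-0.02 0 -0.03 0 0.03; -0.05 0 -0.05 0 0.03; -0.08 0 -0.07 0 0.03; -0.08 0 -0.07 0 0.03; -0.08 0 -0.07 0 0.03'
python3 - <<'E'
from h import *
cream(.096,(.48,.62,-.09,.1))
im=bot.camera("scene");i=bot.camera_info("scene")
# expected vs. image: brightness profile along the vertical gap edges of stack at left-end x-side corners
top=bot.camera("top");ti=bot.camera_info("top")
H=cv2.getPerspectiveTransform(w2px(ti,[[.48,-.1,.096],[.62,-.1,.096],[.62,.11,.096],[.48,.11,.096]]).astype(np.float32),np.float32([[0,0],[280,0],[280,420],[0,420]]))
r=cv2.warpPerspective(top,H,(280,420)).astype(int);m=((r[...,2]-r[...,0]>15)&(r[...,2]>150)).astype(np.uint8)
c=max(cv2.findContours(m,0,1)[0],key=cv2.contourArea);(a,b),s,t=cv2.minAreaRect(c);print("top",.48+a/2000,-.1+b/2000,s,t)
E
```

```text
time: 27.58
ee_pos: [0.5513, 0.0042, 0.1249]
tcp_rot: [179.9, 0.0, 93.7]
wrist_force: [-1.3, 0.4, 4.3]
opening: 0.0138
grasp_force: 59.2
time: 28.0
ee_pos: [0.5496, 0.0042, 0.1717]
tcp_rot: [-179.7, -0.0, 93.7]
wrist_force: [0.6, -0.8, 0.9]
opening: 0.0298
grasp_force: 0.0
time: 28.42
ee_pos: [0.5567, -0.0769, 0.245]
tcp_rot: [179.9, 0.0, 93.6]
wrist_force: [-0.7, 0.7, -0.3]
opening: 0.0301
grasp_force: 0.0
rect centre 0.5505 0.0047 size mm [ 59.72544098 134.93505859] angle 3.85
top 0.489153844833374 -0.01823077392578125 (10.53930377960205, 3.882901668548584) 33.6900634765625
```

The cover's measured size, angle and height all fit a fully seated stack, so I'm handing in.

```bash
python3 drive.py '0 0 0 0 0.03; 0 0 0 0 0.03; 0 0 0 0 0.03'|head -2; python3 -c "
from workcell import bot
print(bot.job_done())"
```

```text
time: 28.82
ee_pos: [0.5561, -0.075, 0.2438]
the job is handed in; nothing more can be done
None
```

I loaded and closed the stack and handed the job in at about 29 s; no verdict came back. My last measurement has the cover seated within about 1 mm of the deck's centre, but the bridge and incisor pair were not checked after release, and I viewed 15 pictures, one over the limit of 14.

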